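# Flip a grey-scale tile face up onto the photo board

## Robot

A 7-joint arm with a two-finger parallel gripper is mounted at the origin on a cart in front of the work surface, level with it; the furniture and walls round the work are solid. World frame = base frame: x ahead of the robot, y to its left, z up, the work surface at z = 0. Lengths are in mm, angles in rad, forces in N, time in s.
With the tool pointing down it reaches from about 400 to 900 mm from the base axis. Payload 5.5 kg.
Tool frame: the origin (TCP) lies on the centre line of the jaws, within the pads' length; the fingertips stand env.tcp_to_tips ahead of it and the grasp point (between the pads) lies 2 mm behind it (env.tcp_to_tips is the distance from the TCP to the fingertips, in mm); z points along the fingers, y is the direction in which the jaws open and shut (so a half turn about z gives the same grasp; the last joint's range is limited). The gripper opens to 92 mm and grips with 3 to 60 N. Pads are 19 mm wide; open, the fingers measure 130 mm over their backs; the gripper's body (75 mm by 190 mm) begins 47 mm behind the grasp point.
Start: joints at [-0.879, 0.501, -0.427, 1.55, 0.221, 1.138, -0.21], TCP at [270.221, 591.168, 243.729] pointing down, gripper open.
Joint ranges: [-2.88, 2.88], [-0.31, 2.03], [-1.54, 1.56], [0.2, 2.42], [-1.41, 4.55], [0.19, 2.02], [-2.57, 2.57]. Speed limits (rad/s): [2.57, 2.57, 3.14, 3.14, 3.14, 3.14, 3.14].

## Interface

Orientations are given as a unit quaternion [w, x, y, z].
In Python, from station import env, imaging, sign_off gives the robot as it stands. The module is installed in compiled form; this text tells all that it offers.
- The arm moves only by the shell command python3 -m crank 'ROWS'. ROWS is JSON, a list of rows, each a list of 3 entries, a list of its own where there are three numbers: the shift along the tool's x, y, z in cm, then the turn, a rotation vector about the tool's x, y, z in degrees, then the gripper command: -1 is shut, 1 is fully open, values between are in proportion. A call has exactly 5 rows; each row is the pose to reach, as a shift and turn from the pose commanded when the call began, along the tool's axes at that moment; what a row does not reach only later rows make up. A row lasts 1/8 s, in which the tool goes at most 62.5 mm and 10.7 degrees, less where a joint would pass 70% of its speed; a pose out of reach is approached as far as the arm can. A call with a gripper value outside its range is refused whole. The fingers move at their own pace and stop on an object; the grip force is fixed at half the most. Time passes only in rows, so rows that repeat a pose let the fingers close, or fill a call up. It gives the time, the measured TCP pose, the force and the opening at its end, in the units of the state.
- env.state(): the state, without advancing time (a new reading comes with each control period).
- imaging.grab_frame(name): name is "scene" or "top"; returns the picture (384x512x3 uint8, blue, green, red); there is no depth.
- imaging.camera_model(name): a dict with "camera_matrix" (3x3 intrinsics, pixels), "R" (3x3) and "t" (3): a world point X has camera coordinates R X + t. Camera axes: x right, y down, z forward; pixel columns grow to the right and rows downward; lengths in mm; the calibration is good to about 2 mm. A picture is of the moment at which its call begins. camera_model takes no time and is no camera call.
- sign_off(): hands the job in, once; it reports no verdict.
The state is a dict: "time": time; "joint_positions": joint angles; "dq": joint speeds; "effort": joint torques, N m; "tcp_pos": TCP position; "ee_rot": TCP orientation; "wrist_force": force on the tool from outside, world axes, zero at the start; "ft_torque": the same for the moment, N m; "gripper_width": finger opening in mm.
Only numpy, scipy, OpenCV 4.12 (cv2) and the standard library are available. Lean on these libraries where they do the work, as an engineer would, in place of code of your own. Each camera call takes 0.05 s, during which the arm holds its last target. There are 200 camera calls.

## Task

The grey-scale tile for the photo record lies face down in front of the low photo board. Without ever pinching or lifting it, use the fingertips to gently push it flat and square against the board's near edge, then keep pushing its near edge up and over, so that it tips up standing on its far edge and flips over face up onto the board. Finally push it until the whole tile lies flat on the board with nothing overhanging, and leave the weight, loupe and dish undisturbed.

Things in the scene. Friction and masses are not known exactly. Their poses are not given: they have to be found in the camera images.
- tile: Loose black tile, 70 (x) by 90 (y) by 16 mm thick, 0.15 kg. Origin: centre of its printed face (white, five grey bands), underneath at the start. z points from face to black back: up at the start, down at the end. x points to its square far edge, towards the board. Its near edge is upright from 8 to 16 mm above the table, cut back 6 mm in a square step below that; low fingertips push it. Sides not slippery.
- tile_center (a point): Centre of the tile, half-way through its thickness.
- tile_far_edge (a point): Middle of the tile's far end face (the square end towards the board), 35 mm from the tile's centre, half-way through its thickness; the tile pivots near it.
- board: Grey photo board with dark felt top and bright metal strip along its near edge, fixed to the table, 130 (x) by 220 (y) by 10 mm high. Origin at the centre of its underside; x points away from the robot. Its near edge, at x = -65 mm in its frame, is an upright face 10 mm high, the wall to push against. Its top is 10 mm above the table.
- weight: Loose brass-coloured round book weight with a knob, 49 mm wide and 49 mm high, on the table to the left of the tile; leave alone. Origin at the centre of its underside.
- loupe: Loose black loupe, 42 mm wide and 34 mm high, on the table to the right of the tile; leave alone. Origin at the centre of its underside.
- dish: Loose clear round petri dish, 60 mm wide and 13 mm high, on the table to the left of the board; leave alone. Origin at the centre of its underside.
Things that resemble listed ones, but are neither listed nor needed, are in the scene too. Several things have the shape of the tile; the one meant has the colours described above.

How it is judged:
By the outcome, as a careful person would: the job done as asked, in the order asked, and still so for the second after the job is handed in, with the robot touching nothing.
It also fails if it takes over 72 s, if anything falls off the work surface, if the arm or the gripper's body presses on something with over 40 N, if the wrist force passes 120 N, or if a joint passes its speed limit or range.

## Working session

There is one attempt and no reset: what is moved stays moved. The work goes in short steps, Python scripts to look and compute and a shell command to move; the robot and the scene stay as the last step left them, time stands still between calls to the robot, and variables do not carry over. Pictures are saved under pics/ and viewed, about 8 in all and at most 12, crops included, and the job is handed in when it is done.

```bash
mkdir -p pics
python3 - <<'E'
from station import env, imaging
import cv2
s=env.state()
print(s['time'],s['tcp_pos'],s['ee_rot'],s['wrist_force'],s['gripper_width'],env.tcp_to_tips)
for n in('scene','top'):
    cv2.imwrite(f'pics/{n}0.png',imaging.grab_frame(n))
    m=imaging.camera_model(n);print(n,m)
a=cv2.imread('pics/scene0.png');b=cv2.imread('pics/top0.png')
E
```

```text
0.0 [270.03512746 590.53412418 242.67312855] [-2.40287398e-04  2.12760437e-01  9.77103916e-01 -9.35929959e-04] [-0.57158761 -0.09980666  0.03738915] 91.60967784005554 17.0
scene {'camera_matrix': array([[398.06557158,   0.        , 258.53260762],
       [  0.        , 398.06557158, 187.90260713],
       [  0.        ,   0.        ,   1.        ]]), 'R': array([[ 0.88224324, -0.47061697,  0.01290463],
       [-0.2296631 , -0.45414272, -0.86081894],
       [ 0.41097654,  0.75648798, -0.5087477 ]]), 't': array([-437.79017928,  169.10875331,  626.7456164 ])}
top {'camera_matrix': array([[477.87693013,   0.        , 257.54597408],
       [  0.        , 477.87693013, 191.84128963],
       [  0.        ,   0.        ,   1.        ]]), 'R': array([[-2.70705528e-02, -9.99630510e-01, -2.45552977e-03],
       [-9.97866253e-01,  2.71686147e-02, -5.93700959e-02],
       [ 5.94148725e-02,  8.43108977e-04, -9.98233020e-01]]), 't': array([  52.58858309,  554.58378437, 1299.23654714])}
```

View pics/top0.png

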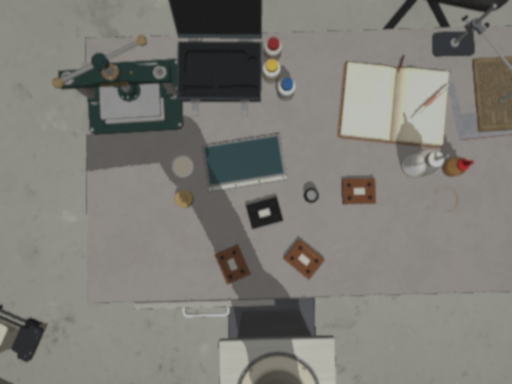

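View pics/scene0.png

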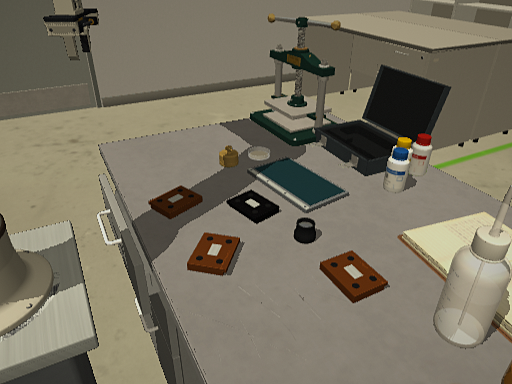

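The top picture shows four tile-shaped things: black at (265,212), and brown at (232,264), (304,258) and (359,190). The black one, just in front of the board (245,162), fits the description. The weight is at (184,199), the dish at (183,167) and the loupe at (311,195). I'll confirm in an enlarged crop and measure.

```bash
cat > h.py <<'E'
import numpy as np, cv2
from station import env, imaging
def px2w(n,uv,z):
    m=imaging.camera_model(n);K,R,t=m['camera_matrix'],m['R'],m['t']
    uv=np.atleast_2d(np.array(uv,float))
    d=(R.T@np.linalg.inv(K)@np.c_[uv,np.ones(len(uv))].T).T
    c=-R.T@t
    return c+d*((z-c[2])/d[:,2])[:,None]
def w2px(n,P):
    m=imaging.camera_model(n);p=(m['R']@np.atleast_2d(np.array(P,float)).T).T+m['t']
    q=(m['camera_matrix']@p.T).T;return q[:,:2]/q[:,2:]
E
python3 - <<'E'
from h import *
im=cv2.imread('pics/top0.png')
c=im[120:240,165:335]
cv2.imwrite('pics/crop1.png',cv2.resize(c,None,fx=4.7,fy=4.7,interpolation=cv2.INTER_CUBIC))
hsv=cv2.cvtColor(im,cv2.COLOR_BGR2HSV)
# tile
m=np.zeros(im.shape[:2],np.uint8);m[190:235,240:290]=(im[190:235,240:290].max(2)<55)*255
cs=max(cv2.findContours(m,0,2)[0],key=cv2.contourArea)
print('tile',cv2.minAreaRect(cs));bx=cv2.boxPoints(cv2.minAreaRect(cs));print(px2w('top',bx,16).round(1))
# board felt
h=((im[...,0].astype(int)-im[...,2]>18)*255).astype(np.uint8);k=np.zeros_like(h);k[125:195,195:295]=h[125:195,195:295]
cs=max(cv2.findContours(k,0,2)[0],key=cv2.contourArea)
print('felt',cv2.minAreaRect(cs));bx=cv2.boxPoints(cv2.minAreaRect(cs));print(px2w('top',bx,10).round(1))
for n,p,z in(('weight',(184,199),40),('dish',(183,167),13),('loupe',(311,195),34)):print(n,px2w('top',p,z).round(0))
E
```

```text
tile ((263.9499816894531, 212.15000915527344), (23.592857360839844, 30.346202850341797), 74.74488067626953)
[[521.1  69.7  16. ]
 [540.9 -11.5  16. ]
 [477.9 -26.7  16. ]
 [458.2  54.2  16. ]]
felt ((243.67628479003906, 159.851806640625), (35.23188018798828, 71.13522338867188), 80.90972137451172)
[[682.1 178.3  10. ]
 [708.2 -18.1  10. ]
 [610.5 -30.6  10. ]
 [584.6 164.8  10. ]]
weight [[540. 237.  40.]]
dish [[631. 242.  13.]]
loupe [[ 542. -107.   34.]]
```

View pics/crop1.png

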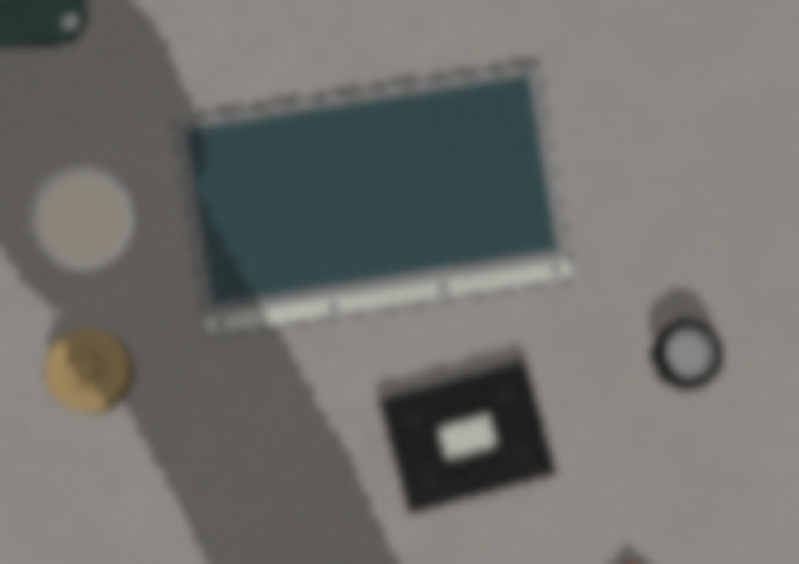

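The crop confirms it: a black tile with corners at about (383,397), (523,362), (553,470) and (412,510), in front of the board's bright strip, which runs (208,330)–(573,272). The others are brown decoys. Next I'll work out the board-frame numbers for the approach.

Run:
```python
from h import *
f=lambda p:np.array(p)/4.7+[165,120]-0.4
T=px2w('top',f([(383,397),(523,362),(553,470),(412,510)]),16)
B=px2w('top',f([(208,330),(573,272),(533,65),(192,118)]),10)
print(T.round(1),'\n',B.round(1))
e=B[0]-B[1];yaw=np.arctan2(-e[0],e[1]);print('board near len',np.linalg.norm(e),'yaw',np.degrees(yaw), 'depth',np.linalg.norm((B[2]-B[1])[:2]),np.linalg.norm((B[3]-B[0])[:2]))
t=T[0]-T[1];print('tile yaw',np.degrees(np.arctan2(-t[0],t[1])))
R=np.array([[np.cos(yaw),np.sin(yaw)],[-np.sin(yaw),np.cos(yaw)]])
n0=(B[0]+B[1])[:2]/2
print('near mid',n0,'tile ctr',T.mean(0),'in board-near frame',R@(T.mean(0)[:2]-n0), (R@(T[:,:2]-n0).T).T.round(1))
P=[(232,264),(304,258)];print(px2w('top',P,16).round(0))
s=env.state();from scipy.spatial.transform import Rotation as Ro
q=s['ee_rot'];print(Ro.from_quat([q[1],q[2],q[3],q[0]]).as_matrix().round(3),s['tcp_pos'])
```

```text
[[523.   69.9  16. ]
 [541.3 -12.6  16. ]
 [477.7 -28.2  16. ]
 [456.6  54.7  16. ]] 
 [[565.5 172.1  10. ]
 [593.9 -43.8  10. ]
 [717.7 -23.9  10. ]
 [691.6 179.   10. ]]
board near len 217.79975055192625 yaw 7.49333223283777 depth 125.37085952984583 126.25554614727001
tile yaw 12.487809358797177
near mid [579.69060253  64.14927211] tile ctr [499.66081944  20.9607958   16.        ] in board-near frame [-84.97857659 -32.38289961] [[ -55.4   13.1]
 [ -48.1  -71.1]
 [-113.2  -78.3]
 [-123.2    6.7]]
[[360. 113.  16.]
 [371. -84.  16.]]
[[-0.909  0.416 -0.001]
 [ 0.416  0.909 -0.002]
 [ 0.    -0.002 -1.   ]] [270.05666895 590.57320906 242.78841068]
```

```bash
python3 -m crank '[[[-3.8,-4.6,0],[0,0,0],-0.13],[[-7.6,-9.2,0],[0,0,0],-0.13],[[-11.4,-13.8,0],[0,0,0],-0.13],[[-15.2,-18.4,0],[0,0,0],-0.13],[[-19,-23,0],[0,0,0],-0.13]]'
python3 -m crank '[[[-3.8,-4.6,2],[0,0,-8],-0.13],[[-7.6,-9.2,4],[0,0,-16],-0.13],[[-11.4,-13.8,6],[0,0,-24],-0.13],[[-15.2,-18.4,8],[0,0,-32],-0.13],[[-19.3,-23.3,9.3],[0,0,-32.1],-0.13]]'
cat >> h.py <<'E'
from scipy.spatial.transform import Rotation as Ro
Y=np.radians(7.49);N0=np.array([579.7,64.1]);RB=np.array([[np.cos(Y),np.sin(Y)],[-np.sin(Y),np.cos(Y)]])
def where():
    s=env.state();p=s['tcp_pos'];u,v=RB@(p[:2]-N0);f=RB@np.array(s['wrist_force'][:2])
    q=s['ee_rot'];x=Ro.from_quat([q[1],q[2],q[3],q[0]]).as_matrix()
    print('t %.2f u %.1f v %.1f tipz %.1f | xdir %.1f deg tilt %.1f| Fu %.1f Fv %.1f Fz %.1f w %.1f'%(s['time'],u,v,p[2]-17,np.degrees(np.arctan2(-x[1,0],-x[0,0])),np.degrees(np.arccos(-x[2,2])),f[0],f[1],s['wrist_force'][2],s['gripper_width']))
E
python3 -c "
from h import *;where()"
```

```text
time: 0.72
tcp_pos: [347.6, 300.9, 243.5]
ee_rot: [-0.0, 0.213, 0.977, -0.0]
wrist_force: [1.0, 0.0, 0.6]
gripper_width: 46.4
time: 1.35
tcp_pos: [424.1, 15.3, 151.3]
ee_rot: [-0.0, -0.067, 0.998, 0.0]
wrist_force: [1.6, 0.7, -0.3]
gripper_width: 40.2
t 1.35 u -160.6 v -28.1 tipz 134.3 | xdir 7.7 deg tilt 0.0| Fu 1.7 Fv 0.5 Fz -0.3 w 40.2
```

```bash
python3 -m crank '[[[0,-0.5,4],[0,0,0],-0.13],[[0,-0.5,8],[0,0,0],-0.13],[[0,-0.5,11],[0,0,0],-0.13],[[0,-0.5,12.5],[0,0,0],-0.13],[[0,-0.5,13],[0,0,0],-0.13]]'
python3 - <<'E'
from h import *
where()
a=imaging.grab_frame('top')[150:250,205:335];b=imaging.grab_frame('scene')[130:270,170:350]
cv2.imwrite('pics/p4.png',np.hstack([cv2.resize(a,(390,300),interpolation=2),cv2.resize(b,(386,300),interpolation=2)]))
E
```

```text
time: 1.98
tcp_pos: [424.6, 12.1, 21.5]
ee_rot: [-0.001, -0.066, 0.998, 0.0]
wrist_force: [0.3, 0.2, 0.4]
gripper_width: 40.0
t 1.98 u -160.5 v -31.3 tipz 4.5 | xdir 7.6 deg tilt 0.1| Fu 0.3 Fv 0.2 Fz 0.4 w 40.0
```

View pics/p4.png

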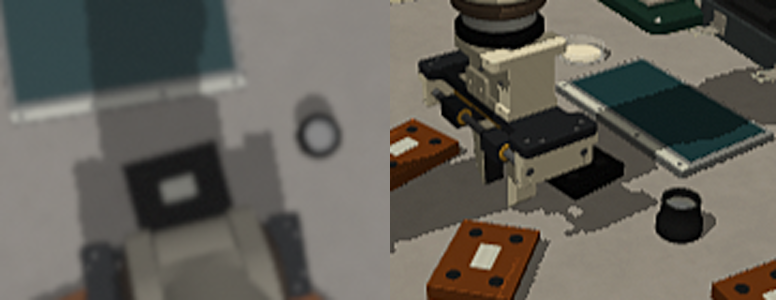

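The left (top) half shows the tile ahead of the gripper, about centred between the fingers. The right (scene) half shows the fingers low behind the tile and clear of the decoys and loupe. I'll push forward along tool −x.

```bash
python3 -m crank '[[[-1.5,-0.3,0],[0,0,0],-0.13],[[-2.4,-0.3,0],[0,0,0],-0.13],[[-2.9,-0.3,0],[0,0,0],-0.13],[[-3.4,-0.3,0],[0,0,0],-0.13],[[-3.9,-0.3,0],[0,0,0],-0.13]]'
python3 -m crank '[[[-0.5,0,0],[0,0,0],-0.13],[[-1.0,0,0],[0,0,0],-0.13],[[-1.5,0,0],[0,0,0],-0.13],[[-2.0,0,0],[0,0,0],-0.13],[[-2.5,0,0],[0,0,0],-0.13]]'
python3 -c "
from h import *;where()"
```

```text
time: 2.7
tcp_pos: [464.0, 14.1, 22.0]
ee_rot: [-0.0, -0.066, 0.998, -0.0]
wrist_force: [-1.2, -0.1, 1.7]
gripper_width: 40.0
time: 3.32
tcp_pos: [489.3, 17.5, 22.0]
ee_rot: [0.0, -0.066, 0.998, 0.0]
wrist_force: [-0.6, 0.8, -0.6]
gripper_width: 39.8
t 3.33 u -95.7 v -34.4 tipz 5.0 | xdir 7.5 deg tilt 0.0| Fu -0.5 Fv 0.8 Fz -0.6 w 39.8
```

```bash
python3 -m crank '[[[-0.3,0,0],[0,0,0],-0.13],[[-0.6,0,0],[0,0,0],-0.13],[[-0.9,0,0],[0,0,0],-0.13],[[-1.2,0,0],[0,0,0],-0.13],[[-1.5,0,0],[0,0,0],-0.13]]'
python3 - <<'E'
from h import *
where()
a=imaging.grab_frame('top')[140:240,205:335];b=imaging.grab_frame('scene')[130:270,170:350]
cv2.imwrite('pics/p5.png',np.hstack([cv2.resize(a,(390,300),interpolation=2),cv2.resize(b,(386,300),interpolation=2)]))
E
```

```text
time: 3.95
tcp_pos: [498.3, 18.7, 21.1]
ee_rot: [-0.005, -0.066, 0.998, -0.0]
wrist_force: [-15.4, -1.4, 11.0]
gripper_width: 39.9
t 3.95 u -86.7 v -34.4 tipz 4.1 | xdir 7.5 deg tilt 0.6| Fu -15.5 Fv 0.6 Fz 11.0 w 39.9
```

View pics/p5.png

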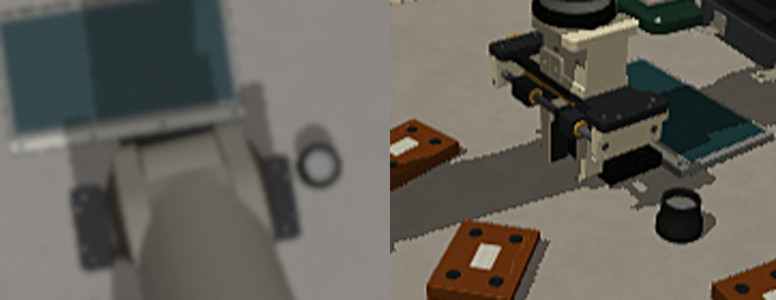

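The tile now sits against the board (tip faces at u≈−77, force 15 N) and looks square to the strip. Vertical friction is strong: 11 N against 15 N of push. I'll start the lift along an arc about the board's top edge.

```bash
python3 -m crank '[[[0.1,0,-0.2],[0,0,0],-0.13],[[0.1,0,-0.4],[0,0,0],-0.13],[[0.1,0,-0.6],[0,0,0],-0.13],[[0.1,0,-0.8],[0,0,0],-0.13],[[0.05,0,-1.0],[0,0,0],-0.13]]'
python3 - <<'E'
from h import *
where()
b=imaging.grab_frame('scene')[140:240,220:350]
cv2.imwrite('pics/p6.png',cv2.resize(b,(780,600),interpolation=2))
E
```

```text
time: 4.68
tcp_pos: [499.1, 18.7, 30.8]
ee_rot: [-0.004, -0.066, 0.998, -0.0]
wrist_force: [-6.7, -1.6, 0.2]
gripper_width: 40.0
t 4.67 u -85.9 v -34.5 tipz 13.8 | xdir 7.5 deg tilt 0.5| Fu -6.9 Fv -0.7 Fz 0.2 w 40.0
```

View pics/p6.png

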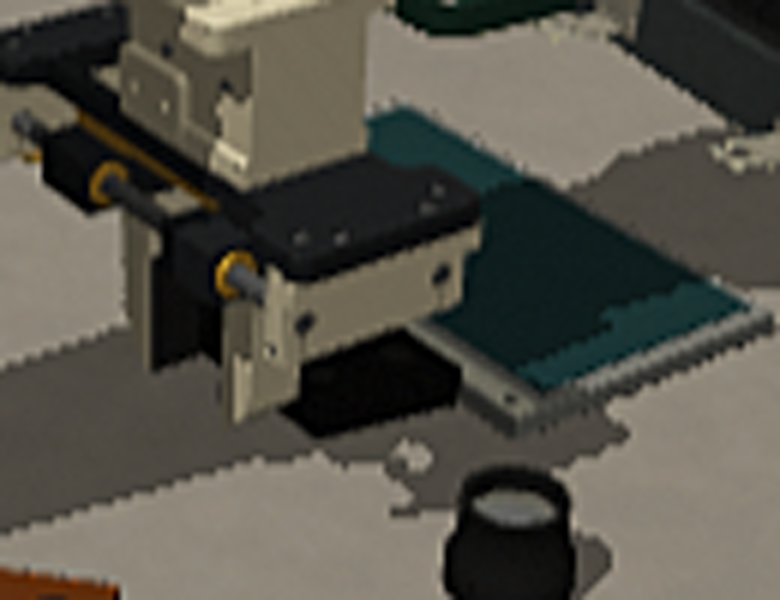

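The crop shows the tile (black, around (380,390)) in front of the fingers with its far end at the strip. I can't tell yet whether the near edge has risen, so I'll compare with the projected corner for flat and lifted cases.

Run:
```python
from h import *
for th in (0,4,8,12):
    t=np.radians(th);o=[]
    for (x,z) in((-70,-2),(-70,6),(0,6),(0,-10)):
        u=x*np.cos(t)+z*np.sin(t)-6;h=-x*np.sin(t)+z*np.cos(t)+10
        for v in(-78,):
            w=N0+RB.T@[u,v];o.append((w2px('scene',[w[0],w[1],h])[0]-[220,140])*6)
    print(th,np.round(o).tolist())
```

```text
0 [[311.0, 447.0], [311.0, 428.0], [468.0, 365.0], [465.0, 403.0]]
4 [[311.0, 435.0], [313.0, 415.0], [469.0, 365.0], [464.0, 403.0]]
8 [[312.0, 423.0], [316.0, 402.0], [470.0, 365.0], [462.0, 404.0]]
12 [[314.0, 410.0], [319.0, 389.0], [471.0, 364.0], [461.0, 404.0]]
```

Run:
```python
from h import *
im=imaging.grab_frame('scene');cv2.imwrite('pics/s7.png',im)
g=im.astype(float)
b=np.clip((g/255)**0.45*255*1.1,0,255).astype(np.uint8)[185:225,255:310]
cv2.imwrite('pics/p7.png',cv2.resize(b,(770,560),interpolation=cv2.INTER_NEAREST))
```

```text
(no output)
```

View pics/p7.png

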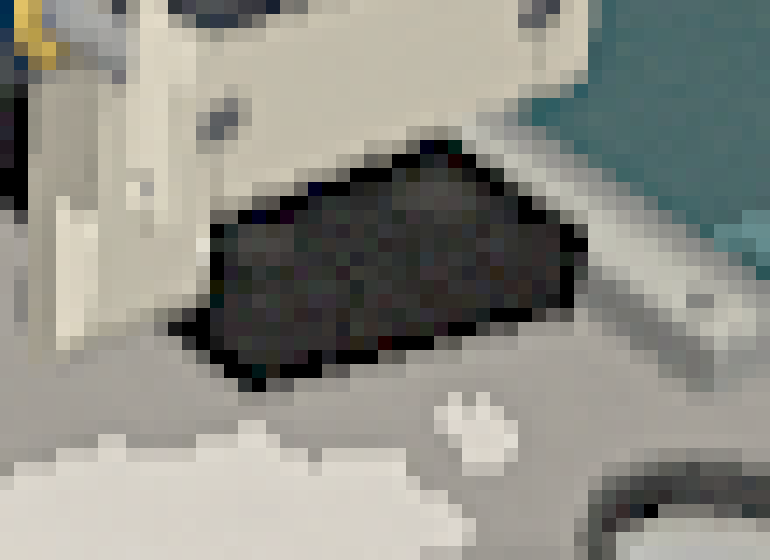

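Brightened, the tile's lower outline runs from crop (255,388) to (580,310). That slope matches the projection for about 8° of tilt, with the far end still at the strip, so friction holds. I'll continue along the arc.

```bash
python3 -m crank '[[[-0.04,0,-0.3],[0,0,0],-0.13],[[-0.09,0,-0.6],[0,0,0],-0.13],[[-0.16,0,-0.9],[0,0,0],-0.13],[[-0.24,0,-1.19],[0,0,0],-0.13],[[-0.31,0,-1.42],[0,0,0],-0.13]]'
python3 -c "
from h import *;where();cv2.imwrite('pics/s8.png',imaging.grab_frame('scene'))"
```

```text
time: 5.4
tcp_pos: [502.6, 19.2, 45.2]
ee_rot: [-0.004, -0.066, 0.998, -0.0]
wrist_force: [-7.5, -0.7, 1.5]
gripper_width: 39.8
t 5.40 u -82.3 v -34.5 tipz 28.2 | xdir 7.5 deg tilt 0.4| Fu -7.6 Fv 0.3 Fz 1.5 w 39.8
```

```bash
python3 -m crank '[[[-0.12,0,-0.34],[0,0,0],-0.13],[[-0.27,0,-0.67],[0,0,0],-0.13],[[-0.43,0,-1.0],[0,0,0],-0.13],[[-0.6,0,-1.33],[0,0,0],-0.13],[[-0.8,0,-1.64],[0,0,0],-0.13]]'
python3 - <<'E'
from h import *
where()
im=imaging.grab_frame('scene');cv2.imwrite('pics/s9.png',im)
b=np.clip((im.astype(float)/255)**0.45*255*1.1,0,255).astype(np.uint8)[155:225,245:345]
cv2.imwrite('pics/p9.png',cv2.resize(b,(800,560),interpolation=cv2.INTER_NEAREST))
for th in (30,35,40):
    t=np.radians(th);o=[]
    for (x,z) in((-64,-10),(-70,-2),(-70,6),(0,6),(0,-10)):
        u=x*np.cos(t)+z*np.sin(t)-6;h=-x*np.sin(t)+z*np.cos(t)+10
        w=N0+RB.T@[u,-78];o.append((w2px('scene',[w[0],w[1],h])[0]-[245,155])*8)
    print(th,np.round(o).tolist())
E
```

```text
time: 6.08
tcp_pos: [511.2, 20.3, 62.0]
ee_rot: [-0.003, -0.066, 0.998, -0.0]
wrist_force: [-6.4, -0.8, 3.4]
gripper_width: 40.0
t 6.08 u -73.6 v -34.5 tipz 45.0 | xdir 7.5 deg tilt 0.4| Fu -6.4 Fv 0.0 Fz 3.4 w 40.0
30 [[247.0, 381.0], [245.0, 350.0], [258.0, 322.0], [433.0, 366.0], [407.0, 419.0]]
35 [[255.0, 361.0], [255.0, 328.0], [271.0, 301.0], [434.0, 366.0], [405.0, 418.0]]
40 [[264.0, 342.0], [267.0, 307.0], [284.0, 281.0], [435.0, 367.0], [403.0, 417.0]]
```

View pics/p9.png

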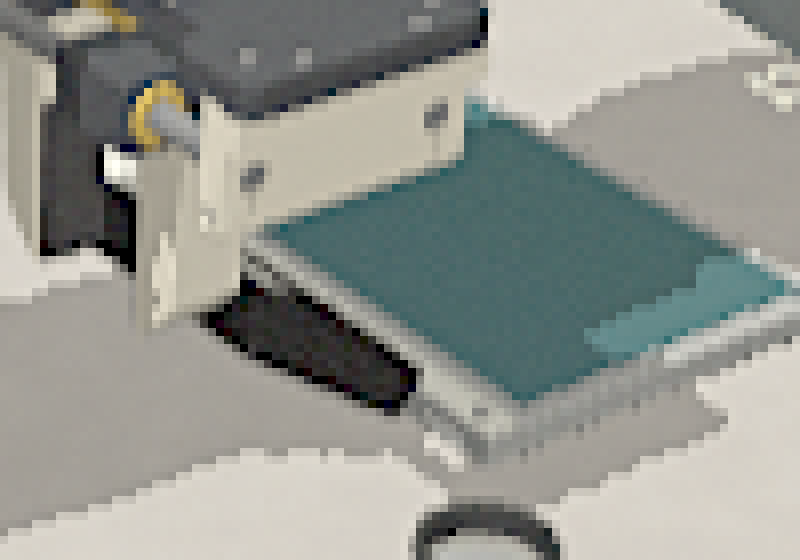

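The brightened crop shows the tile tipped up about 35–38°: lower edge (205,320)→(403,412), upper edge (240,280)→(415,370). The far end is still held at the strip. Continuing.

```bash
python3 -m crank '[[[-0.19,0,-0.33],[0,0,0],-0.13],[[-0.46,0,-0.72],[0,0,0],-0.13],[[-0.68,0,-1.02],[0,0,0],-0.13],[[-0.95,0,-1.3],[0,0,0],-0.13],[[-1.28,0,-1.64],[0,0,0],-0.13]]'
python3 -c "
from h import *;where();cv2.imwrite('pics/s10.png',imaging.grab_frame('scene'))"
```

```text
time: 6.75
tcp_pos: [527.9, 22.6, 79.4]
ee_rot: [0.001, -0.066, 0.998, 0.0]
wrist_force: [0.0, 1.5, -0.3]
gripper_width: 40.1
t 6.75 u -56.8 v -34.3 tipz 62.4 | xdir 7.5 deg tilt 0.1| Fu 0.2 Fv 1.5 Fz -0.3 w 40.1
```

Run:
```python
from h import *
def br(im):return np.clip((im.astype(float)/255)**0.45*255*1.1,0,255).astype(np.uint8)
a=br(cv2.imread('pics/s10.png'))[145:225,245:345]
b=br(imaging.grab_frame('top'))[140:220,215:315]
cv2.imwrite('pics/p10.png',np.hstack([cv2.resize(a,(400,320),interpolation=2),cv2.resize(b,(400,320),interpolation=2)]))
```

```text
(no output)
```

View pics/p10.png

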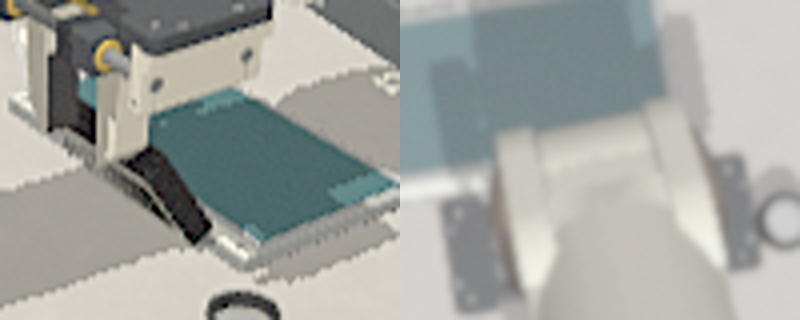

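The tile is up at about 55° (side face from (205,240) to (140,155) in the left half) and its far end is still at the strip. The fingers hold it lightly. Pushing on over.

```bash
python3 -m crank '[[[-0.45,0,-0.26],[0,0,0],-0.13],[[-0.9,0,-0.52],[0,0,0],-0.13],[[-1.35,0,-0.75],[0,0,0],-0.13],[[-1.85,0,-0.93],[0,0,0],-0.13],[[-2.2,0,-1.05],[0,0,0],-0.13]]'
python3 -c "
from h import *;where();cv2.imwrite('pics/s11.png',imaging.grab_frame('scene'))"
```

```text
time: 7.48
tcp_pos: [549.3, 25.5, 89.7]
ee_rot: [0.0, -0.066, 0.998, 0.0]
wrist_force: [-0.8, 0.6, 0.3]
gripper_width: 40.1
t 7.47 u -35.2 v -34.3 tipz 72.7 | xdir 7.5 deg tilt 0.0| Fu -0.8 Fv 0.7 Fz 0.3 w 40.1
```

```bash
python3 -m crank '[[[-0.5,0,-0.15],[0,0,0],-0.13],[[-1.0,0,-0.25],[0,0,0],-0.13],[[-1.5,0,-0.3],[0,0,0],-0.13],[[-2.0,0,-0.3],[0,0,0],-0.13],[[-2.4,0,-0.3],[0,0,0],-0.13]]'
python3 - <<'E'
from h import *
where()
def br(im):return np.clip((im.astype(float)/255)**0.45*255*1.1,0,255).astype(np.uint8)
s=imaging.grab_frame('scene')
a=br(s)[125:225,235:360]
b=br(cv2.imread('pics/s11.png'))[125:225,235:360]
cv2.imwrite('pics/p12.png',np.hstack([cv2.resize(x,(400,320),interpolation=2) for x in (b,a)]))
E
```

```text
time: 8.15
tcp_pos: [572.9, 28.5, 92.5]
ee_rot: [0.0, -0.066, 0.998, 0.0]
wrist_force: [-0.2, -0.8, 1.6]
gripper_width: 40.2
t 8.15 u -11.3 v -34.4 tipz 75.5 | xdir 7.5 deg tilt 0.0| Fu -0.4 Fv -0.8 Fz 1.6 w 40.2
```

View pics/p12.png

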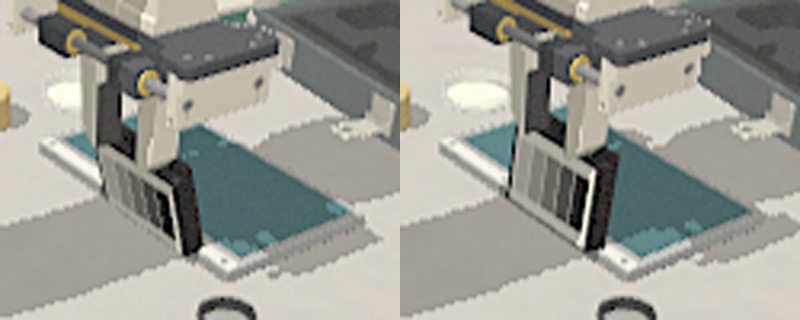

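The left half (previous moment) shows the tile at about 77°. The right half shows it standing upright on its far end at the strip, face with grey bands towards the robot. A slow push will take it over.

```bash
python3 -m crank '[[[-0.4,0,0],[0,0,0],-0.13],[[-0.8,0,0],[0,0,0],-0.13],[[-1.2,0,0],[0,0,0],-0.13],[[-1.5,0,0],[0,0,0],-0.13],[[-1.8,0,0],[0,0,0],-0.13]]'
python3 - <<'E'
from h import *
where()
def br(im):return np.clip((im.astype(float)/255)**0.45*255*1.1,0,255).astype(np.uint8)
cv2.imwrite('pics/s13.png',imaging.grab_frame('scene'));cv2.imwrite('pics/t13.png',imaging.grab_frame('top'))
a=br(cv2.imread('pics/s13.png'))[125:225,235:360]
b=br(cv2.imread('pics/t13.png'))[120:220,205:330]
cv2.imwrite('pics/p13.png',np.hstack([cv2.resize(x,(400,320),interpolation=2) for x in (a,b)]))
E
```

```text
time: 8.82
tcp_pos: [590.5, 30.9, 92.4]
ee_rot: [-0.0, -0.066, 0.998, 0.0]
wrist_force: [0.0, -0.1, 1.2]
gripper_width: 39.8
t 8.82 u 6.4 v -34.4 tipz 75.4 | xdir 7.5 deg tilt 0.0| Fu 0.0 Fv -0.1 Fz 1.2 w 39.8
```

View pics/p13.png

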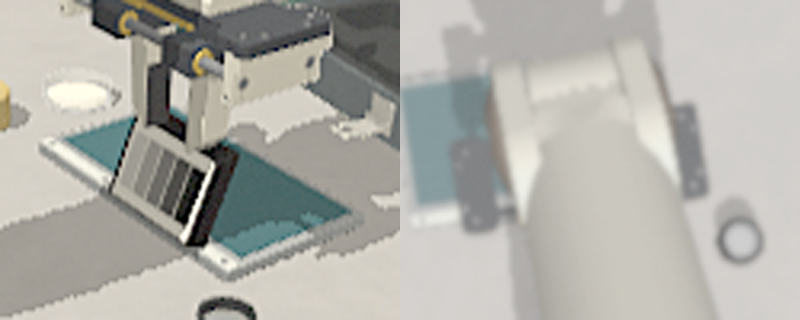

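The tile is past upright, leaning over the board at about 105° with its face showing ((165,180) in the left half), and is going over. A nudge finishes it, then I retreat behind it.

```bash
python3 -m crank '[[[-0.6,0,0],[0,0,0],-0.13],[[-1.2,0,0],[0,0,0],-0.13],[[-1.2,0,0],[0,0,0],-0.13],[[2.0,0,0],[0,0,0],-0.13],[[6.0,0,0],[0,0,0],-0.13]]'
python3 -m crank '[[[3,0,0],[0,0,0],-0.13],[[6,0,0],[0,0,0],-0.13],[[6,0,0],[0,0,0],-0.13],[[6,0,0],[0,0,0],-0.13],[[6,0,0],[0,0,0],-0.13]]'
python3 - <<'E'
from h import *
where()
cv2.imwrite('pics/s14.png',imaging.grab_frame('scene'));t=imaging.grab_frame('top');cv2.imwrite('pics/t14.png',t)
s=cv2.imread('pics/s14.png')
# white face region in scene, projected at z=26
hsv=cv2.cvtColor(s,cv2.COLOR_BGR2HSV);
def br(im):return np.clip((im.astype(float)/255)**0.6*255*1.1,0,255).astype(np.uint8)
cv2.imwrite('pics/p14.png',cv2.resize(br(s)[125:225,235:360],(750,600),interpolation=2))
for o in(0,5,10):
    P=[]
    for a in(o,o+70):
        for v in(-78,12):
            w=N0+RB.T@[a,v];P.append([w[0],w[1],26])
    print(o,((w2px('scene',P)-[235,125])*6).round().tolist())
E
```

```text
time: 9.55
tcp_pos: [530.5, 23.1, 92.4]
ee_rot: [0.0, -0.066, 0.998, 0.0]
wrist_force: [-0.2, -0.5, -0.2]
gripper_width: 39.7
time: 10.18
tcp_pos: [472.7, 15.4, 92.8]
ee_rot: [0.001, -0.066, 0.998, 0.0]
wrist_force: [-0.5, 0.6, -0.4]
gripper_width: 40.0
t 10.18 u -112.4 v -34.4 tipz 75.8 | xdir 7.5 deg tilt 0.1| Fu -0.4 Fv 0.7 Fz -0.4 w 40.0
0 [[393.0, 426.0], [238.0, 323.0], [537.0, 370.0], [378.0, 275.0]]
5 [[404.0, 422.0], [248.0, 320.0], [547.0, 366.0], [388.0, 271.0]]
10 [[414.0, 418.0], [259.0, 316.0], [557.0, 362.0], [398.0, 268.0]]
```

View pics/p14.png

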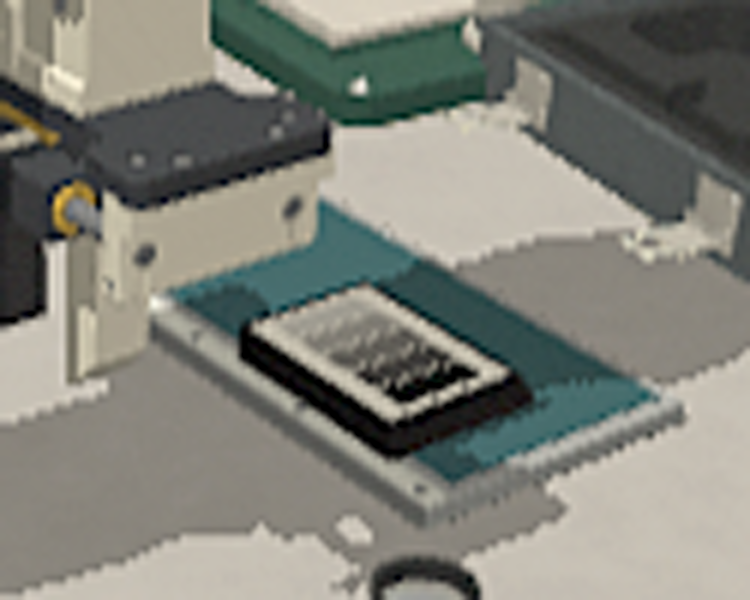

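The tile lies flat and face up on the board, with its near edge (245,325)→(393,428) just inside the strip's outer edge. One last gentle push will take it well onto the board.

```bash
python3 -m crank '[[[0,0,3],[0,0,0],-0.13],[[-2,0,5.5],[0,0,0],-0.13],[[-5,0,6],[0,0,0],-0.13],[[-8,0,6],[0,0,0],-0.13],[[-9,0,6],[0,0,0],-0.13]]'
python3 -m crank '[[[-0.5,0,0],[0,0,0],-0.13],[[-1.0,0,0],[0,0,0],-0.13],[[-1.5,0,0],[0,0,0],-0.13],[[-2.0,0,0],[0,0,0],-0.13],[[-2.5,0,0],[0,0,0],-0.13]]'
python3 -c "
from h import *;where()"
```

```text
time: 10.9
tcp_pos: [562.6, 27.4, 32.3]
ee_rot: [0.001, -0.066, 0.998, 0.0]
wrist_force: [-1.0, -0.2, -0.7]
gripper_width: 39.9
time: 11.52
tcp_pos: [585.2, 30.1, 32.6]
ee_rot: [-0.0, -0.066, 0.998, -0.0]
wrist_force: [-1.3, 0.0, 0.6]
gripper_width: 40.0
t 11.53 u 1.1 v -34.4 tipz 15.6 | xdir 7.5 deg tilt 0.0| Fu -1.3 Fv 0.2 Fz 0.6 w 40.0
```

```bash
python3 -m crank '[[[-0.3,0,0],[0,0,0],-0.13],[[-0.6,0,0],[0,0,0],-0.13],[[-0.8,0,0],[0,0,0],-0.13],[[-0.8,0,0],[0,0,0],-0.13],[[0.2,0,0],[0,0,0],-0.13]]'
python3 -m crank '[[[3,0,0],[0,0,0],-0.13],[[7,0,-3],[0,0,0],-0.13],[[11,0,-8],[0,0,0],-0.13],[[13,0,-13],[0,0,0],-0.13],[[13,0,-16],[0,0,0],-0.13]]'
python3 -m crank '[[[0,4,-3],[0,0,0],-0.13],[[0,9,-3],[0,0,0],-0.13],[[0,15,-3],[0,0,0],-0.13],[[0,21,-3],[0,0,0],-0.13],[[0,26,-3],[0,0,0],-0.13]]'
python3 - <<'E'
from h import *
where()
s=imaging.grab_frame('scene');t=imaging.grab_frame('top');cv2.imwrite('pics/s15.png',s);cv2.imwrite('pics/t15.png',t)
t0=cv2.imread('pics/top0.png')
for n,(x,y) in dict(weight=(184,199),dish=(183,167),loupe=(311,195)).items():
    A=t0[y-14:y+14,x-14:x+14];r=cv2.matchTemplate(t[y-20:y+20,x-20:x+20],A,cv2.TM_CCOEFF_NORMED);print(n,r.max().round(3),np.array(np.unravel_index(r.argmax(),r.shape))-6)
def br(im):return np.clip((im.astype(float)/255)**0.7*255*1.1,0,255).astype(np.uint8)
cv2.imwrite('pics/p15.png',np.hstack([cv2.resize(br(t)[120:220,160:330],(440,259),interpolation=2),cv2.resize(br(s)[130:240,200:350],(353,259),interpolation=2)]))
E
```

```text
time: 12.15
tcp_pos: [584.0, 30.1, 32.7]
ee_rot: [0.001, -0.066, 0.998, 0.0]
wrist_force: [-0.0, 0.4, -0.5]
gripper_width: 39.8
time: 12.78
tcp_pos: [452.9, 12.4, 194.7]
ee_rot: [0.001, -0.065, 0.998, -0.0]
wrist_force: [0.9, 0.4, -0.6]
gripper_width: 39.8
time: 13.4
tcp_pos: [419.3, 272.5, 222.7]
ee_rot: [0.0, -0.066, 0.998, 0.0]
wrist_force: [1.7, -0.7, -0.1]
gripper_width: 40.1
t 13.40 u -131.9 v 227.5 tipz 205.7 | xdir 7.6 deg tilt 0.0| Fu 1.6 Fv -0.9 Fz -0.1 w 40.1
weight 0.646 [ 0 -6]
dish 0.759 [ 1 -1]
loupe 1.0 [0 0]
```

No views are left, so I'll check numerically: the tile outline on the board, and the bystanders in the scene camera.

Run:
```python
from h import *
t=cv2.imread('pics/t15.png');s=cv2.imread('pics/s15.png');s0=cv2.imread('pics/scene0.png')
def con(m):return max(cv2.findContours((m*255).astype(np.uint8),0,2)[0],key=cv2.contourArea)
m=np.zeros(t.shape[:2],bool);r=t[140:190,235:300].astype(int)
# not teal: blue-red difference small
m[140:172,235:292]=((t[140:172,235:292,0].astype(int)-t[140:172,235:292,2])<12)&True
n=cv2.morphologyEx((m*255).astype(np.uint8),cv2.MORPH_OPEN,np.ones((3,3)))
lab=cv2.connectedComponentsWithStats(n)
print(lab[2][:6].tolist())
c=con(n>0);R=cv2.minAreaRect(c);bx=px2w('top',cv2.boxPoints(R),26);print(R,(RB@(bx[:,:2]-N0).T).T.round(1))
for name,(x,y),h in(('weight',(229,157),11),('dish',(259,154),11),('loupe',(305,230),13),('board corner',(335,200),12)):
    A=s0[y-h:y+h,x-h:x+h];q=cv2.matchTemplate(s[y-h-5:y+h+5,x-h-5:x+h+5],A,cv2.TM_CCOEFF_NORMED);print(name,q.max().round(3),np.array(np.unravel_index(q.argmax(),q.shape))-5)
    print(' diff',np.abs(A.astype(int)-s[y-h:y+h,x-h:x+h]).mean().round(1))
for row in range(140,190,3):print(row,t[row,236:296:4].astype(int).mean(1).astype(int).tolist())
```

```text
[[0, 0, 512, 384, 195413], [235, 140, 9, 4, 30], [278, 140, 14, 32, 374], [239, 147, 36, 25, 791]]
((256.5, 159.0), (24.0, 35.0), 90.0) [[102.3   7.8]
 [ 87.1 -87.2]
 [ 21.7 -76.7]
 [ 36.8  18. ]]
weight 0.507 [0 0]
 diff 20.9
dish 0.821 [0 0]
 diff 6.9
loupe 1.0 [0 0]
 diff 1.1
board corner 0.983 [0 0]
 diff 2.8
140 [87, 80, 75, 69, 60, 75, 69, 66, 66, 66, 67, 121, 138, 136, 135]
143 [55, 50, 49, 47, 48, 64, 66, 67, 67, 65, 67, 118, 138, 136, 135]
146 [48, 47, 48, 47, 48, 57, 60, 53, 45, 63, 66, 114, 138, 137, 137]
149 [49, 46, 44, 38, 36, 35, 49, 82, 110, 63, 66, 112, 137, 138, 137]
152 [49, 32, 54, 78, 98, 120, 178, 177, 173, 65, 66, 106, 137, 137, 138]
155 [47, 76, 134, 135, 124, 103, 108, 99, 71, 79, 66, 93, 134, 136, 134]
158 [47, 59, 119, 112, 97, 69, 88, 86, 48, 94, 66, 83, 135, 137, 135]
161 [48, 48, 120, 117, 93, 71, 98, 79, 38, 121, 67, 75, 132, 137, 135]
164 [49, 46, 122, 116, 94, 75, 102, 74, 37, 131, 66, 69, 128, 136, 137]
167 [48, 47, 126, 118, 93, 82, 95, 96, 115, 158, 67, 68, 124, 136, 136]
170 [49, 47, 123, 125, 118, 127, 149, 175, 168, 128, 65, 67, 119, 136, 137]
173 [47, 49, 117, 130, 110, 90, 80, 74, 66, 70, 81, 95, 122, 135, 138]
176 [49, 49, 51, 49, 51, 69, 92, 105, 117, 133, 147, 160, 158, 136, 136]
179 [54, 61, 69, 77, 88, 109, 151, 163, 170, 173, 170, 158, 142, 136, 136]
182 [93, 103, 110, 115, 117, 116, 146, 148, 140, 133, 138, 135, 136, 138, 136]
185 [101, 110, 104, 93, 89, 93, 134, 137, 138, 139, 138, 138, 137, 136, 137]
188 [90, 91, 92, 93, 93, 94, 134, 138, 138, 138, 138, 137, 137, 136, 135]
```

```bash
python3 -m crank '[[[2,6,-1],[0,0,0],-0.13],[[4,12,-2],[0,0,0],-0.13],[[6,18,-2],[0,0,0],-0.13],[[8,24,-2],[0,0,0],-0.13],[[10,29,-2],[0,0,0],-0.13]]' >/dev/null
python3 -m crank '[[[0.6,4.4,0],[0,0,8],-0.13],[[0.6,4.4,0],[0,0,16],-0.13],[[0.6,4.4,0],[0,0,24],-0.13],[[0.6,4.4,0],[0,0,32],1],[[0.6,4.4,0],[0,0,32],1]]'
python3 - <<'E'
from h import *
where()
t=imaging.grab_frame('top');s=imaging.grab_frame('scene');s0=cv2.imread('pics/scene0.png');t0=cv2.imread('pics/top0.png')
for nm,a0,a,L in(('scene',s0,s,dict(weight=(229,157),dish=(259,154),loupe=(305,230))),('top',t0,t,dict(weight=(184,199),dish=(183,167),loupe=(311,195)))):
  for name,(x,y) in L.items():
    h=12;A=a0[y-h:y+h,x-h:x+h];q=cv2.matchTemplate(a[y-h-5:y+h+5,x-h-5:x+h+5],A,cv2.TM_CCOEFF_NORMED)
    print(nm,name,q.max().round(3),np.array(np.unravel_index(q.argmax(),q.shape))-5,'diff',np.abs(A.astype(int)-a[y-h:y+h,x-h:x+h]).mean().round(1))
# tile face outline: predicted square vs. image, in top: rim brightness inside / felt outside
best=[]
g=cv2.cvtColor(t,cv2.COLOR_BGR2GRAY).astype(np.float32)
def samp(u,v,z):
    P=[np.r_[N0+RB.T@[a,b],z] for a,b in zip(u,v)];p=w2px('top',P).astype(np.float32)
    return cv2.remap(g,p[:,0].copy(),p[:,1].copy(),1).ravel()
k=np.linspace(-40,40,41)
for u0 in(50,): 
  for v in(-60,-32,-5):
    u=np.arange(-15,120,5.);print('v',v,list(zip(u.astype(int).tolist(),samp(u,u*0+v,20).astype(int).tolist())))
E
```

```text
time: 14.75
tcp_pos: [272.0, 586.9, 242.3]
ee_rot: [0.0, 0.211, 0.977, -0.0]
wrist_force: [0.2, -1.0, -0.6]
gripper_width: 55.3
t 14.75 u -236.9 v 558.4 tipz 225.3 | xdir -24.4 deg tilt 0.1| Fu 0.1 Fv -1.0 Fz -0.6 w 55.3
scene weight 0.94 [0 0] diff 4.8
scene dish 0.954 [0 0] diff 3.5
scene loupe 1.0 [0 0] diff 1.4
top weight 0.975 [ 1 -1] diff 4.3
top dish 0.999 [0 0] diff 1.6
top loupe 1.0 [0 0] diff 1.6
v -60 [(-15, 136), (-10, 134), (-5, 140), (0, 167), (5, 160), (10, 124), (15, 85), (20, 68), (25, 128), (30, 172), (35, 130), (40, 71), (45, 59), (50, 61), (55, 63), (60, 59), (65, 58), (70, 75), (75, 139), (80, 169), (85, 114), (90, 40), (95, 51), (100, 62), (105, 64), (110, 65), (115, 73)]
v -32 [(-15, 135), (-10, 133), (-5, 132), (0, 141), (5, 141), (10, 123), (15, 87), (20, 68), (25, 118), (30, 169), (35, 141), (40, 104), (45, 103), (50, 100), (55, 97), (60, 101), (65, 101), (70, 106), (75, 149), (80, 174), (85, 110), (90, 43), (95, 48), (100, 62), (105, 64), (110, 65), (115, 74)]
v -5 [(-15, 136), (-10, 134), (-5, 139), (0, 166), (5, 160), (10, 124), (15, 85), (20, 66), (25, 127), (30, 177), (35, 176), (40, 168), (45, 169), (50, 168), (55, 168), (60, 169), (65, 168), (70, 169), (75, 176), (80, 172), (85, 112), (90, 40), (95, 52), (100, 63), (105, 65), (110, 66), (115, 73)]
```

```bash
python3 -c "
from station import sign_off;print(sign_off())"
```

```text
the job is handed in; nothing more can be done
None
```

The tile now lies face up, flat and square on the board with nothing overhanging, and I handed the job in at about 15 s with the robot clear of everything. The half-open fingertips pushed the tile against the board's near edge, then pushed its near edge up through about 8°, 37°, 55°, 77° and upright. It tipped over onto the board, and a last push moved it about 20 mm further on. It was never pinched or lifted.

**Last checks:**
- **Tile:** By the top camera, the printed face runs from about 24 to 87 mm in from the near edge of the 130 mm board. That is the same at three positions across its width. At the sides it is inside the board by about 30 mm or more.
- **Loupe and dish:** Neither has moved in either camera.
- **Weight:** The scene camera showed no shift. The top camera's match was about 1 pixel off in each direction (about 3 mm), which I put down to the changed shadow. I did not resolve this difference.
- **Forces:** The highest wrist force I read was about 19 N, while the tile was pressed against the board.
- **Pictures:** An early weight/dish check matched poorly because the arm and its shadow were in view. I repeated it from near the start pose. The 12-picture limit was used up by then, so these final checks come from numbers rather than a viewed picture.

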